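# Feed a parts box down the check lane and start the cycle

### The arm

A 6-joint arm with a two-finger parallel gripper is mounted at the origin on the work surface. World frame = base frame: x ahead of the robot, y to its left, z up, the work surface at z = 0. Lengths are in m, angles in rad, forces in N, time in s.
With the tool pointing down it reaches from about 0.3 to 0.825 m from the base axis. Payload 5.4 kg.
Tool frame: the origin (TCP) lies at the very end of the fingers, on their centre line; the grasp point (between the pads) lies 19 mm behind it; z points along the fingers, x is the direction in which the jaws open and shut, and the axes are right-handed (so a half turn about z gives the same grasp; the last joint's range is limited). The gripper opens to 92 mm and grips with 3 to 60 N. Pads are 20 mm wide; open, the fingers measure 128 mm over their backs; the gripper's body (75 mm by 189 mm) begins 69 mm behind the grasp point.
Start: joints at [1.046, 0.158, 1.597, -0, 1.386, -0.21], TCP at [0.178, 0.547, 0.215] pointing down, gripper open.
Joint ranges: [-2.91, 2.91], [-0.94, 2.29], [0.18, 2.7], [-1.29, 4.43], [0.17, 2.64], [-3, 3]. Speed limits (rad/s): [2.57, 2.57, 3.14, 3.14, 3.14, 3.14].

### API

Orientations are given as a rotation vector (axis times angle).
In Python, from workcell import ctrl gives the robot as it stands.
- The arm moves only by the tool send_rows, never from a script. Its argument "plan" is one flat list of numbers, 7 for each row, row after row: the shift along the tool's x, y, z in m, then the turn, a rotation vector about the tool's x, y, z in rad, then the gripper command: -1 is fully open, 1 is shut, values between are in proportion. A call has exactly 10 rows; each row is the pose to reach, as a shift and turn from the pose measured when the call began, along the tool's axes at that moment; what a row does not reach only later rows make up. A row lasts 1/10 s, in which the tool goes at most 50 mm and 8.59 degrees, less where a joint would pass 70% of its speed; a pose out of reach is approached as far as the arm can. A call with a gripper value outside its range is refused whole. The fingers move at their own pace and stop on an object; "force" is the grip in N (left out, the last holds). Time passes only in rows, so rows that repeat a pose let the fingers close, or fill a call up. It gives the time, the measured TCP pose, the force and the opening at its end, in the units of the state.
- ctrl.observe(): the state, without advancing time (a new reading comes with each control period).
- ctrl.camera(name): name is "side" or "top"; returns the picture (420x560x3 uint8, red, green, blue); there is no depth.
- ctrl.camera_params(name): a dict with "fx", "fy", "cx", "cy" (pixels), "cam_to_world" (4x4, takes a point from camera to world coordinates). Camera axes: x right, y down, z forward; pixel columns grow to the right and rows downward; lengths in m; the calibration is good to about 2 mm. A picture is of the moment at which its call begins. camera_params takes no time and is no camera call.
- ctrl.finish_job(): hands the job in, once; it reports no verdict.
Trained networks look in the newest picture that a camera, given by its name, has taken for a name from the list of things; names that differ only in an ending like _2 or _b are one class to them, and where a whole thing is asked for, a point or a joint stands for the part that bears it (a point fixed in the world has none). Each returns a list of dicts, best first, with "p" (0 to 1); they miss things now and then, are a little off and sometimes report something else, mostly with a low value. They report only what shows in the picture. A call takes as long as a camera call.
- ctrl.spot_in(camera, thing): "location" ([x, y, z] in m, in world coordinates, good to about 4 mm: the middle of the surface that is visible of it).
- ctrl.cut_out(camera, thing): "mask" (420x560 bool, what is visible of it).
The state is a dict: "time_s": time; "joint_positions": joint angles; "joint_velocities": joint speeds; "effort": joint torques, N m; "eef_pos": TCP position; "tcp_rot": TCP orientation; "ft_force": force on the tool from outside, world axes, zero at the start; "wrist_torque": the same for the moment, N m; "gripper_width": opening from 0.0 (shut) to 1.0 (fully open).
Only numpy, scipy, OpenCV 4.12 (cv2) and the standard library are available. Lean on these libraries where they do the work, as an engineer would, in place of code of your own. Each camera call takes 0.05 s, during which the arm holds its last target. There are 200 camera calls.

### The job

Slide the blue parts box along the steel lane, between the two guide rails, until it stands square and right up against the end plate, with neither the box nor the robot touching a rail; then press the green button on the control box fully down and let it go. Only push the box with the fingers: do not grip, lift or tip it. Leave the red button and everything else on the bench alone.

Things in the scene. Friction and masses are not known exactly. Their poses are not given: they have to be found in the camera images.
- parts_box: Closed blue plastic parts box with a white lid and a paper label on top, a plain block 66 mm wide (its x), 110 mm long (its y) and 70 mm high, upright flat faces, 0.3 to 0.6 kg, free to slide. Origin: centre of its underside. It starts on the rail-free first part of the bed, 130 to 170 mm upstream of the lane's origin, up to 20 mm off the centre line, its y within 0.22 rad of the lane's.
- lane: A fixed flat dark steel bed 10 mm thick on the bench, 160 mm wide (its x, -80 to 80 mm), 445 mm long (its y, -240 to 205 mm); the box slides on its top face. Origin: on the bench surface, on the lane's centre line; y is the direction of travel, downstream (to the robot's left), z up, x across. A small camera on a post, 160 mm high, stands at x = 50, y = 235 mm.
- rail_near: Yellow guide rail on the lane's -x side (the robot's side), fixed; its frame is the lane's. Inner face 43 mm from the centre line for y = -20 to 165 mm, flaring to 56 mm at the mouth, y = -56 mm. Bar 10 mm thick, top 36 mm above the bench; lower brackets and thumbscrews stand outside it, out to 75 mm from the centre line. The box has 10 mm of room on each side.
- rail_far: The mirror image yellow guide rail on the lane's +x side, same sizes and frame.
- end_plate: Fixed end plate with a black rubber facing that closes the downstream end of the lane. Its frame is that of the lane; the facing, 90 mm wide and 18 to 48 mm above the bench, lies at y = 175 mm; the plate behind it, 110 mm wide, reaches 60 mm above the bench.
- lane_stop (a point): Point on the lane's centre line, on the bed, in the plane of the end plate's rubber face. When the box is home its centre lies 55 mm upstream of this point.
- lane_mouth (a point): Point on the lane's centre line, on the bed, at the tips of the flared rail ends, 55 mm upstream of the lane's origin.
- green_button_top (a point): Centre of the top of the green push button (28 mm across) on the grey control box, a fixed box 85 x 140 x 55 mm. The button faces up and moves straight down.
- green_button (a joint): Travel of the green button in m: 0 released, 0.006 fully down; a spring brings it back; 5 N holds it fully down.
- red_button_top (a point): Centre of the top of the red button, the same kind, 68 mm from the green one. Not to be pressed.
- red_button (a joint): Travel of the red button in m: 0 released.
- caliper: Bystander: steel and black digital caliper, 190 mm long along its y, lying on the bench just beyond the lane; 12 mm high. Origin: its middle, on the bench.
- screwdriver: Bystander: screwdriver, 150 mm long, lying on the bench on the robot's side of the lane, lower than 35 mm.
- tape_reel: Bystander: yellow reel lying flat, 110 mm across, 22 mm high. Origin: centre of its underside.
- cleaner: Bystander: amber cleaner bottle with a black cap, 52 mm across, 110 mm high. Origin: centre of its underside.
- green_box: Bystander: a box of the same make as the blue one but green with a grey lid, waiting on the bench to the right. Origin: centre of its underside.
- screw_cup: Bystander: orange cup, 68 mm across, 45 mm high. Origin: centre of its underside.
- pliers: Bystander: red-handled pliers lying flat, 150 mm long, 12 mm high.

How it is judged:
On the way, in this order (a step that is already met when the one before it is completed fails the run):
1. the blue box stands square against the end plate (y of parts_box in the frame of lane above 0.115 m and angle between the y axis of parts_box and the y axis of lane, either way round below 0.1 rad), for 0.2 s.
2. with the box home, the green button is pressed down (value of joint green_button above 0.0045 m and y of parts_box in the frame of lane above 0.115 m), for 0.1 s.
At the end, for the whole second after the job is handed in: The blue box stands still and flat on the bed between the rails, its centre within 5 mm of the place where it touches the end plate, square to the lane within 0.1 rad, and clear of the rails; the green button has been pressed (at least 4.5 mm) after that and is up again (all of step 1 and y of parts_box in the frame of lane below 0.124 m and x of parts_box in the frame of lane between -0.012 and 0.012 m and z of parts_box in the frame of lane below 0.014 m and angle between parts_box's own z axis and vertical below 0.05 rad and linear speed of parts_box below 0.01 m/s and value of joint each of green_button, red_button below 0.0015 m).
It fails at once if the box or the robot touches a guide rail (contact force between any of parts_box, the arm, the fingers and rail_near above 0.3 N or contact force between any of parts_box, the arm, the fingers and rail_far above 0.3 N).
It fails at once if the box is lifted or tipped (z of parts_box in the frame of lane above 0.018 m or angle between parts_box's own z axis and vertical above 0.12 rad).
It fails at once if the box is taken between the fingers (x of the grasp point in the frame of parts_box between -0.026 and 0.026 m and y of the grasp point in the frame of parts_box between -0.048 and 0.048 m and z of the grasp point in the frame of parts_box below 0.083 m).
It fails at once if the red button is pressed (value of joint red_button above 0.003 m).
It fails at once if a bystander is disturbed (distance of any of caliper, screwdriver, tape_reel, cleaner, green_box, screw_cup, pliers from where it was at the start of the episode above 0.02 m or angle between any of cleaner, green_box, screw_cup's own z axis and vertical above 0.3 rad).
It also fails if it takes over 72 s, if anything falls off the work surface, if the arm or the gripper's body presses on something with over 40 N, if the wrist force passes 120 N, or if a joint passes its speed limit or range.

## Working session

There is one attempt and no reset: what is moved stays moved. The work goes in short steps, Python scripts to look and compute and a tool call to move; the robot and the scene stay as the last step left them, time stands still between calls to the robot, and variables do not carry over. Pictures are saved under pics/ and viewed, about 8 in all and at most 12, crops included, and the job is handed in when it is done.

Besides the shell and the picture viewer there is one more tool, called after ">>>" as a command line: name --argument value ..., lists and objects as JSON in quotes. send_rows: Moves the arm, as the interface text tells. Its arguments: {"type":"object","properties":{"plan":{"type":"array","items":{"type":"number"}},"force":{"type":"number"}},"required":["plan"]}

```bash
mkdir -p pics
cat > h.py <<'E'
import numpy as np, cv2
from workcell import ctrl
def snap(n,f):
    im=ctrl.camera(n); cv2.imwrite('pics/'+f,im[:,:,::-1]); return im
def proj(n,P):
    p=ctrl.camera_params(n); T=np.linalg.inv(np.array(p['cam_to_world']))
    P=np.atleast_2d(P); c=P@T[:3,:3].T+T[:3,3]
    return np.c_[p['fx']*c[:,0]/c[:,2]+p['cx'],p['fy']*c[:,1]/c[:,2]+p['cy']]
def ray(n,uv,z):
    p=ctrl.camera_params(n); T=np.array(p['cam_to_world']); uv=np.atleast_2d(uv)
    d=np.c_[(uv[:,0]-p['cx'])/p['fx'],(uv[:,1]-p['cy'])/p['fy'],np.ones(len(uv))]@T[:3,:3].T
    return T[:3,3]+d*((z-T[2,3])/d[:,2])[:,None]
E
python3 - <<'E'
from h import *
o=ctrl.observe(); print(o)
for n in('top','side'):
    snap(n,n+'0.png'); print(np.round(ctrl.camera_params(n)['cam_to_world'],3).tolist(),ctrl.camera_params(n)['fx'])
    for t in('parts_box','lane','rail_near','rail_far','end_plate','green_button_top','red_button_top'):
        print(n,t,[(np.round(d['location'],4).tolist(),round(d['p'],2)) for d in ctrl.spot_in(n,t)[:2]])
E
```

```text
{'time_s': 0.0, 'joint_positions': array([ 1.04589482e+00,  1.59058957e-01,  1.59820915e+00, -2.57552568e-05,
        1.38620163e+00, -2.10121662e-01]), 'joint_velocities': array([ 1.11614093e-03,  9.28194690e-04, -1.30335335e-03,  8.86826037e-04,
       -1.74027092e-03, -4.13018540e-05]), 'effort': array([ 9.19190757e-05, -3.85554171e+01, -3.22110379e+01,  7.01055047e-02,
        3.76899750e-02, -1.35542687e-04]), 'eef_pos': array([0.177745  , 0.54618331, 0.21362492]), 'tcp_rot': array([ 2.54153424,  1.84533731, -0.00267799]), 'ft_force': array([ 0.75276073, -0.0994842 , -0.09939258]), 'wrist_torque': array([-0.01472946, -0.00151777,  0.03616817]), 'gripper_width': 1.0019479932676874}
[[-0.013, -0.998, 0.068, 0.437], [-1.0, 0.014, 0.014, -0.011], [-0.015, -0.068, -0.998, 1.193], [0.0, 0.0, 0.0, 1.0]] 406.7901511952452
top parts_box [([0.5729, -0.232, 0.0824], 0.76)]
top lane [([0.5632, -0.0542, 0.0091], 0.79)]
top rail_near [([0.5157, -0.0327, 0.0327], 0.72), ([0.5653, -0.0567, 0.012], 0.63)]
top rail_far [([0.6158, -0.0155, 0.0369], 0.97)]
top end_plate [([0.5686, 0.1075, 0.0431], 0.74)]
top green_button_top [([0.4297, 0.3355, 0.0777], 0.65), ([0.4312, 0.2715, 0.0735], 0.51)]
top red_button_top []
[[0.946, -0.2, 0.255, 0.219], [-0.324, -0.573, 0.753, -0.89], [-0.004, -0.795, -0.607, 0.792], [0.0, 0.0, 0.0, 1.0]] 416.0961444795172
side parts_box [([0.5613, -0.2543, 0.0776], 0.97)]
side lane [([0.5492, -0.0754, 0.0075], 0.77)]
side rail_near [([0.5112, -0.0329, 0.037], 0.55)]
side rail_far [([0.6127, -0.0412, 0.0316], 0.81), ([0.5564, -0.511, 0.0702], 0.51)]
side end_plate [([0.5694, 0.1014, 0.0401], 0.9), ([0.4311, 0.2616, 0.0743], 0.6)]
side green_button_top [([0.4336, 0.2633, 0.0763], 0.42)]
side red_button_top [([0.4343, 0.3299, 0.0739], 0.35)]
```

View pics/top0.png

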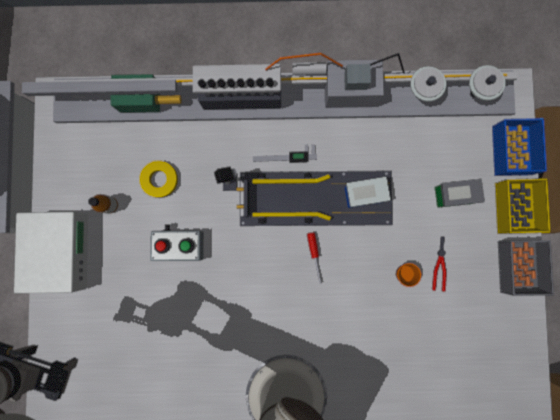

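View pics/side0.png

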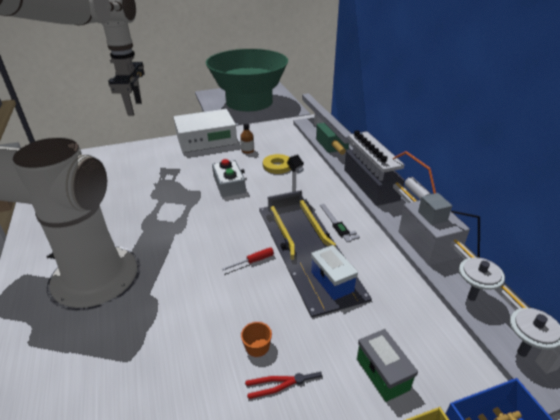

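Top view: bed spans about px (240–392, 172–226), blue box lid (346–392, 177–207), green button (186,245), red (163,246). I'll measure the lane and box more exactly.

Run:
```python
from h import *
im=cv2.imread('pics/top0.png'); hsv=cv2.cvtColor(im,cv2.COLOR_BGR2HSV)
y=cv2.inRange(hsv,(18,120,80),(35,255,255)); m=np.zeros_like(y); m[170:225,238:335]=1; y*=m
# rail centre lines, straight part
for lo,hi in((170,195),(200,225)):
    v,u=np.nonzero(y[lo:hi]); v+=lo; k=(u>256)&(u<308)
    P=ray('top',np.c_[u[k],v[k]],0.036)
    a=np.polyfit(P[:,1],P[:,0],1); print('rail',a,P[:,1].min(),P[:,1].max(), 'x at y=0',a[1])
    P=ray('top',np.c_[u,v],0.036); print('rail ends y',P[:,1].min(),P[:,1].max())
# box lid
w=cv2.inRange(hsv,(0,0,150),(180,70,255)); m[:]=0; m[174:212,342:396]=1
ctrl.camera('top')
d=ctrl.cut_out('top','parts_box')[0]; mk=d['mask'].astype(np.uint8); print(d['p'],mk.sum())
w2=w*mk; ys,xs=np.nonzero(w2); r=cv2.minAreaRect(np.c_[xs,ys].astype(np.float32)); print(r)
B=cv2.boxPoints(r); Q=ray('top',B,0.08); print(Q, Q.mean(0))
print([np.linalg.norm(Q[i]-Q[(i+1)%4]) for i in range(4)])
L=ctrl.cut_out('top','lane')[0]['mask'].astype(np.uint8)
ys,xs=np.nonzero(L); r=cv2.minAreaRect(np.c_[xs,ys].astype(np.float32)); print('lane',r,ray('top',cv2.boxPoints(r),0.01))
for n,lo,hi,lo2,hi2 in(('green',(60,100,40),(90,255,255),(178,236),(196,254)),('red',(0,150,80),(8,255,255),(152,236),(174,254))):
    mm=cv2.inRange(hsv,lo,hi)[lo2[1]:hi2[1],lo2[0]:hi2[0]]; v,u=np.nonzero(mm); c=[u.mean()+lo2[0],v.mean()+lo2[1]]
    print(n,c,ray('top',c,0.072),len(u))
c=cv2.resize(im[160:265,140:400],None,fx=3,fy=3,interpolation=cv2.INTER_CUBIC); cv2.imwrite('pics/c1.png',c)
```

```text
rail [0.01145474 0.61308691] -0.06682832784772637 0.07667661396353834 x at y=0 0.6130869113740839
rail ends y -0.13000175183621868 0.13137796869762558
rail [0.01189858 0.51818286] -0.0652243267596431 0.07748758025556134 x at y=0 0.5181828622780017
rail ends y -0.1420242012412665 0.13164023660564628
0.93 1002
((367.94598388671875, 191.17567443847656), (23.01585578918457, 39.291351318359375), 80.53767395019531)
[[ 0.59798257 -0.17356476  0.08      ]
 [ 0.61428644 -0.28031697  0.08      ]
 [ 0.55142178 -0.28876211  0.08      ]
 [ 0.53516315 -0.182433    0.08      ]] [ 0.57471348 -0.23126921  0.08      ]
[np.float64(0.10799004453156665), np.float64(0.06342937827189278), np.float64(0.107564978362589), np.float64(0.06344230369576764)]
lane ((302.997314453125, 197.6414337158203), (178.930419921875, 58.48015594482422), 1.080924153327942) [[ 0.49010451  0.20819084  0.01      ]
 [ 0.66241291  0.2047329   0.01      ]
 [ 0.64427448 -0.3198653   0.01      ]
 [ 0.47333444 -0.31133919  0.01      ]]
green [np.float64(184.91489361702128), np.float64(245.47872340425533)] [[0.43238135 0.27438281 0.072     ]] 94
red [np.float64(160.1625), np.float64(245.425)] [[0.4334015  0.34293951 0.072     ]] 80
```

View pics/c1.png

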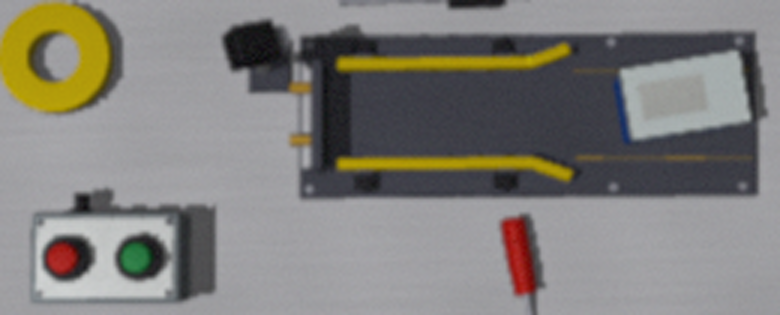

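Crop: rails' downstream ends at crop (337,64)/(337,163), tips (572,46)/(574,177), bed corners about (301,36), (301,197), (757,195), (755,33). The box is turned about 0.16 rad CCW and is on the far side. I'll square and centre it with a flat push from the far side, then push it down the lane with two fingers.

```bash
cat >> h.py <<'E'
from scipy.spatial.transform import Rotation as R
LO=None
def go(x,y,z,yaw,lane=True):
    """world/lane target with tool x at lane yaw -> shift+turn in tool axes"""
    import json; L=json.load(open('lane.json'))
    if lane:
        c,s=np.cos(L['th']),np.sin(L['th']); x,y=L['o'][0]+c*x-s*y,L['o'][1]+s*x+c*y; yaw+=L['th']
    o=ctrl.observe(); R0=R.from_rotvec(o['tcp_rot']); Rt=R.from_euler('z',yaw)*R.from_euler('x',np.pi)
    print('world',np.round([x,y,z],4),'shift',np.round(R0.inv().apply(np.array([x,y,z])-o['eef_pos']),4),'turn',np.round((R0.inv()*Rt).as_rotvec(),4))
def tolane(P):
    import json; L=json.load(open('lane.json')); c,s=np.cos(L['th']),np.sin(L['th']); P=np.atleast_2d(P)
    d=P[:,:2]-L['o']; return np.c_[d@[c,s],d@[-s,c]]
def box():
    """lid pose in lane frame from newest picture"""
    im=ctrl.camera('top'); hsv=cv2.cvtColor(im,cv2.COLOR_RGB2HSV); w=cv2.inRange(hsv,(0,0,150),(180,70,255))
    d=ctrl.cut_out('top','parts_box')[0]; ys,xs=np.nonzero(w*d['mask'].astype(np.uint8))
    r=cv2.minAreaRect(np.c_[xs,ys].astype(np.float32)); Q=tolane(ray('top',cv2.boxPoints(r),0.08))
    e=max([Q[i]-Q[i-1] for i in range(4)],key=np.linalg.norm); e=e*np.sign(e[1])
    print('box p',round(d['p'],2),'centre',np.round(Q.mean(0),4),'yaw',round(float(np.arctan2(-e[0],e[1])),3),'size',np.round([np.linalg.norm(Q[i]-Q[i-1]) for i in range(2)],4)); return im
E
python3 - <<'E'
from h import *
import json
f=lambda c:140+(np.array(c)[:,0]+.5)/3-.5
g=lambda c:160+(np.array(c)[:,1]+.5)/3-.5
px=lambda c:np.c_[f(c),g(c)]
r=ray('top',px([(337,64),(337,163),(572,46),(574,177)]),.036); b=ray('top',px([(301,36),(301,197),(757,195),(755,33)]),.01)
print(r[:,:2],b[:,:2])
oy=[r[0,1]-.165,r[1,1]-.165,r[2,1]+.056,r[3,1]+.056,b[0,1]-.205,b[1,1]-.205,b[2,1]+.24,b[3,1]+.24]; print('oy',np.round(oy,4))
y=float(np.median(oy)); th=-.0117; json.dump(dict(o=[.5656+.0117*y,y],th=th),open('lane.json','w')); print(open('lane.json').read())
box(); go(.072,-.15,.2,np.pi/2)
E
```

```text
[[ 0.61434078  0.09099134]
 [ 0.51939379  0.09172339]
 [ 0.62829063 -0.13381539]
 [ 0.50297505 -0.13310043]] [[ 0.64652207  0.12840214]
 [ 0.48862169  0.12930165]
 [ 0.48462415 -0.31199326]
 [ 0.64265912 -0.31496189]]
oy [-0.074  -0.0733 -0.0778 -0.0771 -0.0766 -0.0757 -0.072  -0.075 ]
{"o": [0.5647186376225639, -0.075330117729584], "th": -0.0117}
box p 0.82 centre [ 0.0118 -0.1558] yaw 0.163 size [0.0634 0.108 ]
world [ 0.635  -0.2262  0.2   ] shift [-0.5934  0.6737  0.0146] turn [ 0.      0.     -0.3031]
```

>>> send_rows --plan '[-0.03,0.034,0,0,0,-0.015,-0.3,-0.06,0.068,0,0,0,-0.03,-0.3,-0.09,0.102,0,0,0,-0.045,-0.3,-0.12,0.136,0,0,0,-0.06,-0.3,-0.15,0.17,0,0,0,-0.075,-0.3,-0.18,0.204,0,0,0,-0.09,-0.3,-0.21,0.238,0,0,0,-0.105,-0.3,-0.24,0.272,0,0,0,-0.12,-0.3,-0.27,0.306,0,0,0,-0.135,-0.3,-0.3,0.34,0,0,0,-0.15,-0.3]'

```text
time_s: 2.05
eef_pos: [0.4092, 0.1545, 0.2149]
tcp_rot: [2.396, 2.031, 0.001]
ft_force: [0.3, -0.7, 0.1]
gripper_width: 0.648
```

```bash
python3 -c "
from h import *
go(.078,-.155,.2,np.pi/2)"
```

```text
world [ 0.6409 -0.2312  0.2   ] shift [-0.3426  0.2917  0.0151] turn [ 0.001  -0.0003 -0.1526]
```

>>> send_rows --plan '[-0.035,0.03,0,0,0,-0.015,-0.3,-0.07,0.06,0,0,0,-0.03,-0.3,-0.105,0.09,0,0,0,-0.045,-0.3,-0.14,0.12,0,0,0,-0.06,-0.3,-0.175,0.15,0,0,0,-0.076,-0.3,-0.21,0.18,0,0,0,-0.092,-0.3,-0.25,0.213,0.01,0,0,-0.112,-0.3,-0.285,0.243,0.015,0,0,-0.13,-0.3,-0.32,0.272,0.015,0,0,-0.145,-0.3,-0.343,0.292,0.015,0.001,0,-0.153,-0.3]'

```text
time_s: 3.05
eef_pos: [0.6418, -0.2346, 0.1993]
tcp_rot: [-2.235, -2.207, 0.0]
ft_force: [-0.3, -0.1, -0.6]
gripper_width: 0.651
```

```bash
python3 -c "
from h import *
box()
go(.078,-.155,.035,np.pi/2)
snap('top','t2.png')
im=cv2.imread('pics/t2.png');cv2.imwrite('pics/t2c.png',cv2.resize(im[130:270,200:460],None,fx=3,fy=3))"
```

```text
box p 0.67 centre [0.0032 0.5564] yaw -0.0 size [0. 0.]
world [ 0.6409 -0.2312  0.035 ] shift [ 0.0041 -0.0009  0.164 ] turn [-0.0002  0.0003 -0.0029]
```

View pics/t2c.png

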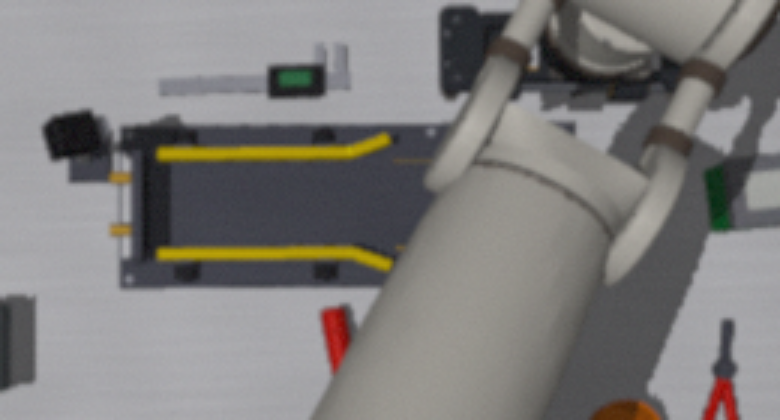

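Crop: the arm hides the box from above; the lane and the caliper (160–350, 85) are clear of the fingers. Now I'll descend to z≈0.03.

>>> send_rows --plan '[0.001,0,0.02,0,0,0,-0.3,0.002,0,0.04,0,0,0,-0.3,0.003,0,0.06,0,0,0,-0.3,0.004,-0.001,0.08,0,0,0,-0.3,0.004,-0.001,0.1,0,0,0,-0.3,0.004,-0.001,0.12,0,0,-0.003,-0.3,0.004,-0.001,0.14,0,0,-0.003,-0.3,0.004,-0.001,0.155,0,0,-0.003,-0.3,0.004,-0.001,0.168,0,0,-0.003,-0.3,0.004,-0.001,0.168,0,0,-0.003,-0.3]'

```text
time_s: 4.2
eef_pos: [0.6388, -0.2275, 0.0292]
tcp_rot: [-2.229, -2.207, 0.001]
ft_force: [-1.3, -0.5, -0.3]
gripper_width: 0.652
```

```bash
python3 -c "
from h import *
go(.043,-.155,.03,np.pi/2)
snap('side','s3.png')
im=cv2.imread('pics/s3.png');cv2.imwrite('pics/s3c.png',cv2.resize(im[170:330,230:420],None,fx=3.5,fy=3.5,interpolation=cv2.INTER_CUBIC))
def b(cx,cy,w,l,z0,z1): return [(cx+i*w/2,cy+j*l/2,z) for z in(z0,z1) for i in(-1,1) for j in (-1,1)]
"
```

```text
world [ 0.6059 -0.2308  0.03  ] shift [-0.0036 -0.0328 -0.0007] turn [-0.0039 -0.0028  0.0018]
```

View pics/s3c.png

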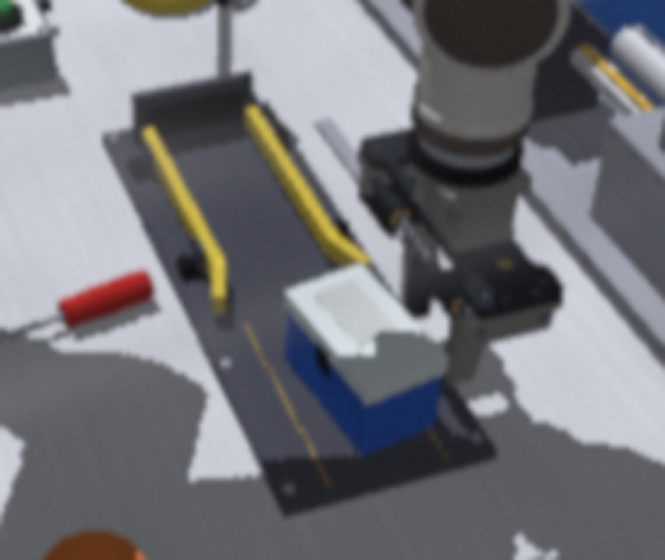

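Side crop: both fingers stand on the far side of the box (box top at about 285–445, 265–400), clear of everything. Now the sideways push.

>>> send_rows --plan '[0,-0.005,0,0,0,0,-0.3,0,-0.01,0,0,0,0,-0.3,0,-0.014,0,0,0,0,-0.3,0,-0.018,0,0,0,0,-0.3,0,-0.022,0,0,0,0.001,-0.3,0,-0.025,0,0,0,0.002,-0.3,0,-0.028,0,0,0,0.002,-0.3,0,-0.031,0,0,0,0.002,-0.3,0,-0.033,0,0,0,0.002,-0.3,0,-0.033,0,0,0,0.002,-0.3]'

```text
time_s: 5.25
eef_pos: [0.6064, -0.2278, 0.0308]
tcp_rot: [-2.233, -2.206, 0.0]
ft_force: [0.9, -0.8, 1.0]
gripper_width: 0.645
```

```bash
python3 -c "
from h import *
print(tolane(ctrl.observe()['eef_pos'][None]))
go(.043,-.155,.03,np.pi/2)
snap('side','s4.png')
im=cv2.imread('pics/s4.png');cv2.imwrite('pics/s4c.png',cv2.resize(im[170:330,230:420],None,fx=3.5,fy=3.5,interpolation=cv2.INTER_CUBIC))
m=ctrl.cut_out('side','parts_box')[0];mk=m['mask']
# fit box pose (lane x,y,yaw) by silhouette of lid (white) edges is occluded; report near top edge instead
import json;L=json.load(open('lane.json'));c,s=np.cos(L['th']),np.sin(L['th'])
P=lambda x,y,z:[L['o'][0]+c*x-s*y,L['o'][1]+s*x+c*y,z]
print(proj('side',[P(x,y,z) for x,y in((-.033,-.1),(-.033,-.21),(.033,-.21),(.033,-.1)) for z in(.08,.01)]))
"
```

```text
[[ 0.04349403 -0.15196013]]
world [ 0.6059 -0.2308  0.03  ] shift [-0.003  -0.0005  0.0008] turn [-0.0021 -0.0018 -0.0005]
[[307.84953598 249.57319617]
 [306.94655183 269.3112033 ]
 [324.93739807 280.02715049]
 [323.24104544 300.10989069]
 [350.75131344 273.50005168]
 [348.01297739 293.53444357]
 [331.91115972 244.01983101]
 [330.09981083 263.68087865]]
```

View pics/s4c.png

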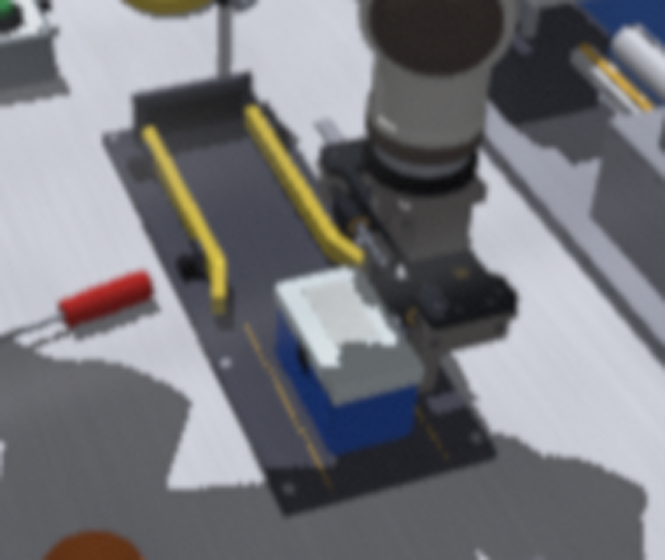

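Box now looks square and centred between the yellow lines (lid about 277–420, 268–400). Next: back off, lift, and go behind the box with a quarter turn.

>>> send_rows --plan '[0,0.008,0,0,0,0,-0.3,0,0.018,0,0,0,0,-0.3,0,0.025,-0.01,0,0,0,-0.3,0,0.025,-0.035,0,0,0,-0.3,0,0.025,-0.065,0,0,0,-0.3,0,0.025,-0.1,0,0,0,-0.3,0,0.025,-0.13,0,0,0,-0.3,0,0.025,-0.16,0,0,0,-0.3,0,0.025,-0.17,0,0,0,-0.3,0,0.025,-0.17,0,0,0,-0.3]'

```text
time_s: 6.35
eef_pos: [0.6329, -0.2286, 0.2025]
tcp_rot: [-2.235, -2.208, -0.001]
ft_force: [0.5, 0.2, -0.4]
gripper_width: 0.649
```

```bash
python3 -c "
from h import *
go(0,-.27,.2,0)"
```

```text
world [ 0.5616 -0.3453  0.2   ] shift [-0.1176 -0.0699  0.0024] turn [-2.0000e-04 -7.0000e-04  1.5706e+00]
```

>>> send_rows --plan '[-0.012,-0.007,0,0,0,0.14,0.45,-0.024,-0.014,0,0,0,0.28,0.45,-0.036,-0.021,0,0,0,0.42,0.45,-0.048,-0.028,0,0,0,0.56,0.45,-0.06,-0.035,0,0,0,0.7,0.45,-0.072,-0.042,0,0,0,0.84,0.45,-0.084,-0.049,0,0,0,0.98,0.45,-0.096,-0.056,0,0,0,1.12,0.45,-0.108,-0.063,0,0,0,1.26,0.45,-0.118,-0.07,0,0,0,1.4,0.45]'

```text
time_s: 7.35
eef_pos: [0.5601, -0.3454, 0.1994]
tcp_rot: [-3.129, -0.24, 0.004]
ft_force: [0.3, 0.4, -1.2]
gripper_width: 0.272
```

```bash
python3 -c "
from h import *
go(0,-.255,.03,0)
im=box(); cv2.imwrite('pics/t5c.png',cv2.resize(im[130:270,200:460,::-1],None,fx=3,fy=3))
print(ctrl.observe()['gripper_width'])"
```

```text
world [ 0.5617 -0.3303  0.03  ] shift [ 0.0043 -0.014   0.1695] turn [-0.0039  0.0029  0.1645]Traceback (most recent call last):
  File "<string>", line 4, in <module>
    im=box(); cv2.imwrite('pics/t5c.png',cv2.resize(im[130:270,200:460,::-1],None,fx=3,fy=3))
  File "h.py", line 28, in box
    d=ctrl.cut_out('top','parts_box')[0]; ys,xs=np.nonzero(w*d['mask'].astype(np.uint8))
      ~~~~~~~~~~~~~~~~~~~~~~~~~~~~~~~^^^
IndexError: list index out of range
```

>>> send_rows --plan '[0.002,-0.005,0,0,0,0.08,0.45,0.004,-0.01,0.01,-0.002,0.002,0.16,0.45,0.004,-0.011,0.03,-0.004,0.003,0.164,0.45,0.004,-0.011,0.05,-0.004,0.003,0.164,0.45,0.004,-0.011,0.075,-0.004,0.003,0.164,0.45,0.004,-0.011,0.1,-0.004,0.003,0.164,0.45,0.004,-0.011,0.125,-0.004,0.003,0.164,0.45,0.004,-0.011,0.15,-0.004,0.003,0.164,0.45,0.004,-0.011,0.169,-0.004,0.003,0.164,0.45,0.004,-0.011,0.169,-0.004,0.003,0.164,0.45]'

```text
time_s: 8.45
eef_pos: [0.5589, -0.3308, 0.0257]
tcp_rot: [-3.136, 0.006, 0.01]
ft_force: [0.5, -0.1, -0.0]
gripper_width: 0.27
```

```bash
cat >> h.py <<'E'
def P(x,y,z):
    import json; L=json.load(open('lane.json'));c,s=np.cos(L['th']),np.sin(L['th'])
    return [L['o'][0]+c*x-s*y,L['o'][1]+s*x+c*y,z]
def sidelid(f,x0=230,y0=170,w=190,h=160):
    """save side view crop, with drawn outline of a square box of known y"""
    im=ctrl.camera('side'); cv2.imwrite('pics/'+f,cv2.resize(im[y0:y0+h,x0:x0+w,::-1],None,fx=3.5,fy=3.5,interpolation=cv2.INTER_CUBIC)); return im
E
python3 -c "
from h import *
print(tolane(ctrl.observe()['eef_pos'][None]))
go(0,-.065,.03,0)
im=sidelid('s6c.png')
d=ctrl.cut_out('side','parts_box'); print([(x['p'],x['mask'].sum()) for x in d])
cv2.imwrite('m.png',d[0]['mask']*255)
hsv=cv2.cvtColor(im,cv2.COLOR_RGB2HSV)
from scipy.optimize import minimize
# fit pose: silhouette of projected box vs mask
mk=d[0]['mask'].astype(np.uint8); S=8
mb=cv2.resize(mk,None,fx=S,fy=S,interpolation=cv2.INTER_LINEAR)[200*S:340*S,260*S:400*S]
def sil(q):
    x,y,t=q; c,s=np.cos(t),np.sin(t)
    pts=[P(x+c*i-s*j,y+s*i+c*j,z) for i in(-.033,.033) for j in(-.055,.055) for z in(.01,.08)]
    h=cv2.convexHull((((proj('side',pts)+.5)*S-[260*S,200*S])).astype(np.float32)); o=np.zeros_like(mb); cv2.fillConvexPoly(o,h.astype(np.int32),1); return o
f=lambda q:1-(sil(q)&mb).sum()/(sil(q)|mb).sum()
r=min((minimize(f,[0,-.157,t],method='Nelder-Mead',options=dict(initial_simplex=[[0,-.157,t],[.008,-.157,t],[0,-.165,t],[0,-.157,t+.08]])) for t in(-.05,0,.05)),key=lambda r:r.fun); print(r.x,r.fun)
"
```

```text
[[-0.00284171 -0.25547427]]
world [ 0.564  -0.1403  0.03  ] shift [ 0.0043 -0.1905 -0.0033] turn [-0.0057  0.0067  0.0078]
[(0.56, np.int64(398))]
[-0.0209703  -0.15161725 -0.45910606] 0.7265973254086182[ WARN:0@5.181] global loadsave.cpp:1063 imwrite_ Unsupported depth image for selected encoder is fallbacked to CV_8U.
```

View pics/s6c.png

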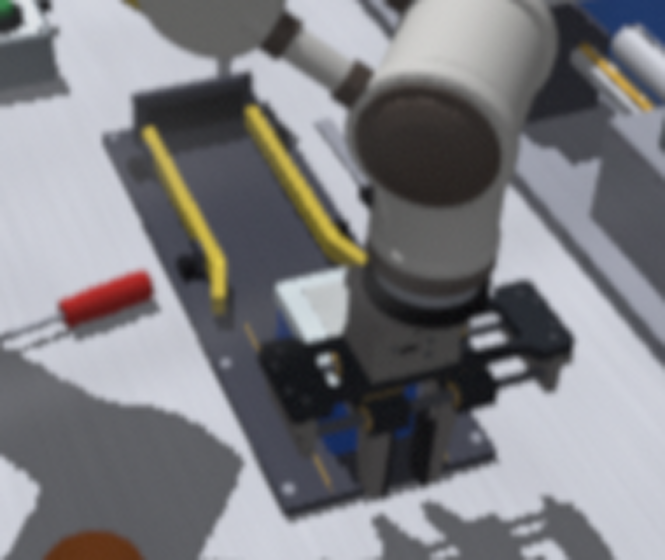

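Side crop: both fingers are behind the box, which has not moved (lid front corner still at 277,285). Now a first short push, trimming x and tilt.

>>> send_rows --plan '[0.002,-0.006,-0.003,-0.003,0.003,0.004,0.45,0.004,-0.012,-0.004,-0.006,0.006,0.008,0.45,0.004,-0.018,-0.004,-0.006,0.006,0.008,0.45,0.004,-0.024,-0.004,-0.006,0.006,0.008,0.45,0.004,-0.03,-0.004,-0.006,0.006,0.008,0.45,0.004,-0.036,-0.004,-0.006,0.006,0.008,0.45,0.004,-0.042,-0.004,-0.006,0.006,0.008,0.45,0.004,-0.048,-0.004,-0.006,0.006,0.008,0.45,0.004,-0.054,-0.004,-0.006,0.006,0.008,0.45,0.004,-0.06,-0.004,-0.006,0.006,0.008,0.45]'

```text
time_s: 9.55
eef_pos: [0.5656, -0.2729, 0.0341]
tcp_rot: [3.136, -0.021, 0.008]
ft_force: [-0.3, -2.7, -1.3]
gripper_width: 0.276
```

```bash
python3 -c "
from h import *
y=tolane(ctrl.observe()['eef_pos'][None]); print(y)
go(0,-.065,.03,0)
im=sidelid('s7c.png')
t=cv2.cvtColor(ctrl.camera('top'),cv2.COLOR_RGB2BGR); cv2.imwrite('pics/t7.png',t)
a=cv2.imread('pics/s7c.png'); b=cv2.resize(t[150:240,230:410],(665,332),interpolation=cv2.INTER_CUBIC)
cv2.imwrite('pics/c7.png',cv2.resize(np.vstack([a,b]),None,fx=.67,fy=.67))
yy=y[0,1]+.065
q=proj('side',[P(i,yy+j,.08) for i,j in((-.033,.055),(.033,.055),(-.033,-.055),(.033,-.055))]); print(((q-[230,170])*3.5*.67).round(0))
q=proj('top',[P(i,yy+j,.08) for i,j in((-.033,.055),(.033,.055),(-.033,-.055),(.033,-.055))]); print(((q-[230,150])*3.69*.67+[0,375]).round(0))
"
```

```text
[[ 0.00319708 -0.19756438]]
world [ 0.564  -0.1403  0.03  ] shift [-0.0034 -0.1326  0.0033] turn [ 0.0055 -0.005  -0.0015]
[[175. 173.]
 [231. 161.]
 [214. 242.]
 [274. 228.]]
[[271. 517.]
 [270. 458.]
 [370. 517.]
 [369. 458.]]
```

View pics/c7.png

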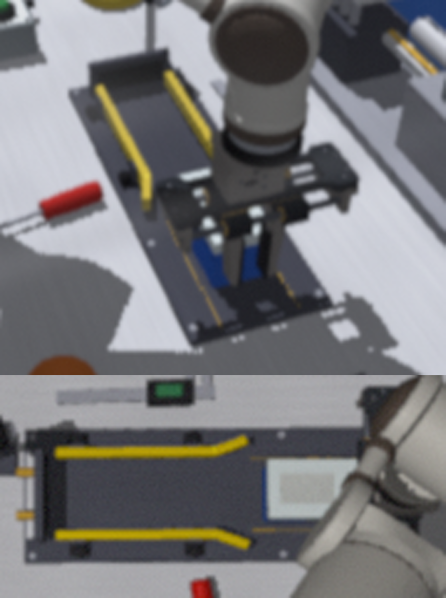

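Top part: lid front edge at (268, 460–519), square, against an expected (270, 458–517). I'll check the lateral position numerically, relative to the rails.

```bash
cat >> h.py <<'E'
def lidedges(t,ypos):
    """sub-pixel lid side edges (lane x) at given lane y's, from a top BGR image"""
    g=cv2.cvtColor(t,cv2.COLOR_BGR2GRAY).astype(float)
    for y in ypos:
        xs=np.arange(-.041,.0411,.0005); v=cv2.remap(g.astype(np.float32),*[proj('top',[P(x,y,.08) for x in xs])[:,k].astype(np.float32)[None] for k in(0,1)],cv2.INTER_LINEAR)[0]
        h=len(xs)//2; hi=np.median(v); lo1,lo2=v[:10].min(),v[-10:].min()
        print(y,'edges',xs[:h][v[:h]>(hi+lo1)/2].min().round(4),xs[h:][v[h:]>(hi+lo2)/2].max().round(4))
E
python3 -c "
from h import *
t=cv2.imread('pics/t7.png'); lidedges(t,[-.085,-.095,-.105,-.115])
hsv=cv2.cvtColor(t,cv2.COLOR_BGR2HSV); y=cv2.inRange(hsv,(18,120,80),(35,255,255))
for lo,hi in((170,195),(200,225)):
    v,u=np.nonzero(y[lo:hi]); v+=lo; k=(u>256)&(u<308); Q=tolane(ray('top',np.c_[u[k],v[k]],.036)); print('rail',Q[:,0].mean(),np.polyfit(Q[:,1],Q[:,0],1)[0])
"
```

```text
-0.085 edges -0.033 0.0335
-0.095 edges -0.0335 0.034
-0.105 edges -0.0335 0.0335
-0.115 edges -0.033 0.0335
rail 0.047482125725728484 -9.481520723264803e-05
rail -0.04741261264423452 0.0003071575179470831
```

Centred within 0.5 mm and square. Now I push on, keeping the finger line.

>>> send_rows --plan '[0,-0.006,0,0,0,0,0.45,0,-0.012,0,0,0,0,0.45,0,-0.018,0,0,0,0,0.45,0,-0.025,0,0,0,0,0.45,0,-0.032,0,0,0,0,0.45,0,-0.039,0,0,0,0,0.45,0,-0.046,0,0,0,0,0.45,0,-0.053,0,0,0,0,0.45,0,-0.06,0,0,0,0,0.45,0,-0.067,0,0,0,0,0.45]'

```text
time_s: 10.65
eef_pos: [0.5667, -0.2047, 0.034]
tcp_rot: [3.137, -0.02, 0.008]
ft_force: [1.0, -4.6, 3.3]
gripper_width: 0.276
```

```bash
python3 -c "
from h import *
y=tolane(ctrl.observe()['eef_pos'][None]); print(y)
go(.002,.055,.03,0)
t=ctrl.camera('top')[:,:,::-1].copy(); c=y[0,1]+.065; lidedges(t,c+np.array([.05,.04,.03,.02,.01,0]))
"
```

```text
[[ 0.00354076 -0.12938221]]
world [ 0.5674 -0.0204  0.03  ] shift [-0.0017 -0.1844  0.0031] turn [ 0.0049 -0.0053 -0.0008]
-0.014382210092079198 edges -0.0325 0.041
-0.0243822100920792 edges -0.0335 0.0335
-0.0343822100920792 edges -0.033 0.034
-0.0443822100920792 edges -0.033 0.034
-0.0543822100920792 edges -0.0325 0.034
-0.0643822100920792 edges -0.041 0.034
```

Still centred and square. Continuing.

>>> send_rows --plan '[0,-0.007,0,0,0,0,0.45,0,-0.014,0,0,0,0,0.45,0,-0.022,0,0,0,0,0.45,0,-0.03,0,0,0,0,0.45,0,-0.038,0,0,0,0,0.45,0,-0.046,0,0,0,0,0.45,0,-0.054,0,0,0,0,0.45,0,-0.062,0,0,0,0,0.45,0,-0.07,0,0,0,0,0.45,0,-0.078,0,0,0,0,0.45]'

```text
time_s: 11.7
eef_pos: [0.5677, -0.1248, 0.0337]
tcp_rot: [3.138, -0.019, 0.008]
ft_force: [0.9, -5.5, 4.4]
gripper_width: 0.275
```

```bash
python3 -c "
from h import *
y=tolane(ctrl.observe()['eef_pos'][None]); print(y)
go(.003,.055,.03,0)
t=ctrl.camera('top')[:,:,::-1].copy(); c=y[0,1]+.065; lidedges(t,c+np.array([.045,.035,.025,.015,0.005]))
"
```

```text
[[ 0.00353139 -0.04946817]]
world [ 0.5684 -0.0204  0.03  ] shift [-0.0006 -0.1045  0.0033] turn [ 0.0037 -0.005  -0.0003]
0.0605318288625068 edges -0.0325 0.033
0.0505318288625068 edges -0.033 0.041
0.0405318288625068 edges -0.0325 0.041
0.0305318288625068 edges -0.041 0.041
0.0205318288625068 edges -0.041 0.041
```

>>> send_rows --plan '[0,-0.008,0,0,0,0,0.45,0,-0.017,0,0,0,0,0.45,0,-0.026,0,0,0,0,0.45,0,-0.035,0,0,0,0,0.45,0,-0.044,0,0,0,0,0.45,0,-0.053,0,0,0,0,0.45,0,-0.062,0,0,0,0,0.45,0,-0.071,0,0,0,0,0.45,0,-0.08,0,0,0,0,0.45,0,-0.086,0,0,0,0,0.45]'

```text
time_s: 12.75
eef_pos: [0.5682, -0.0362, 0.033]
tcp_rot: [3.14, -0.018, 0.006]
ft_force: [-0.2, -4.1, 4.0]
gripper_width: 0.275
```

```bash
python3 -c "
from h import *
y=tolane(ctrl.observe()['eef_pos'][None]); print(y)
go(.003,.055,.03,0)
t=ctrl.camera('top')[:,:,::-1].copy(); c=y[0,1]+.065; lidedges(t,c+np.array([.05,.045,.035,.025,.015,0.005]))
im=sidelid('s8.png')
a=cv2.imread('pics/s8.png'); b=cv2.resize(t[150:240,230:410],(665,332),interpolation=cv2.INTER_CUBIC)
cv2.imwrite('pics/c8.png',cv2.resize(np.vstack([a,b]),None,fx=.67,fy=.67))
"
```

```text
[[0.00301458 0.03912463]]
world [ 0.5684 -0.0204  0.03  ] shift [-0.     -0.0159  0.003 ] turn [ 0.0018 -0.0039  0.0005]
0.15412463060247716 edges -0.034 0.031
0.14912463060247716 edges -0.033 0.041
0.13912463060247718 edges -0.0195 0.041
0.12912463060247717 edges -0.0185 0.041
0.11912463060247717 edges -0.0225 0.0385
0.10912463060247718 edges -0.0345 0.041
```

View pics/c8.png

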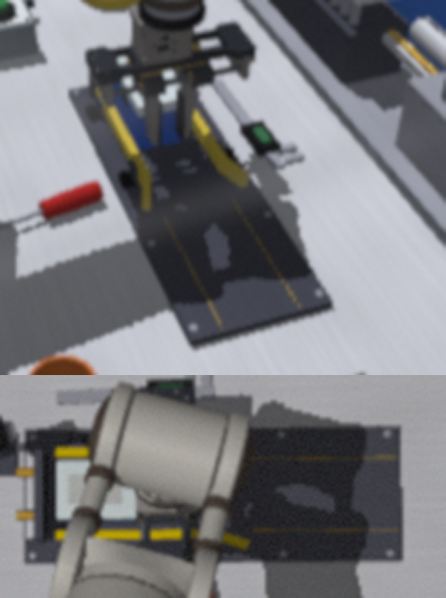

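The box is about 16 mm short of the plate, square in the top part (lid left edge at x≈55, plate ≈45). Slow final approach.

>>> send_rows --plan '[0,-0.002,0,0,0,0,0.45,0,-0.004,0,0,0,0,0.45,0,-0.006,0,0,0,0,0.45,0,-0.008,0,0,0,0,0.45,0,-0.01,0,0,0,0,0.45,0,-0.012,0,0,0,0,0.45,0,-0.013,0,0,0,0,0.45,0,-0.014,0,0,0,0,0.45,0,-0.015,0,0,0,0,0.45,0,-0.016,0,0,0,0,0.45]'

```text
time_s: 13.85
eef_pos: [0.568, -0.0214, 0.0327]
tcp_rot: [3.138, -0.015, 0.005]
ft_force: [-0.8, -13.2, 0.7]
gripper_width: 0.277
```

```bash
python3 -c "
from h import *
o=ctrl.observe(); print(tolane(o['eef_pos'][None]),o['ft_force'])
t=ctrl.camera('top'); o=ctrl.observe(); print(tolane(o['eef_pos'][None]),o['ft_force']);go(.003,.057,.03,0)"
```

```text
[[0.00269952 0.05400203]] [ -0.78341783 -13.23733628   0.68535484]
[[0.00266644 0.05397166]] [  0.10858699 -11.13147805   0.92614111]
world [ 0.5684 -0.0184  0.03  ] shift [ 0.0003 -0.003   0.0027] turn [ 0.0038 -0.0031  0.0017]
```

Force rose from 4 to 12 N, so the box touches the plate. I'll seat it with 1.5 mm more, then back off and lift.

>>> send_rows --plan '[0,-0.001,0,0,0,0,0.45,0,-0.0015,0,0,0,0,0.45,0,-0.0015,0,0,0,0,0.45,0,0.003,0,0,0,0,0.45,0,0.013,0,0,0,0,0.45,0,0.023,0,0,0,0,0.45,0,0.033,-0.005,0,0,0,0.45,0,0.035,-0.03,0,0,0,0.45,0,0.035,-0.06,0,0,0,0.45,0,0.035,-0.1,0,0,0,0.45]'

```text
time_s: 14.9
eef_pos: [0.566, -0.0563, 0.1326]
tcp_rot: [3.139, -0.017, -0.0]
ft_force: [0.3, -0.3, 0.8]
gripper_width: 0.272
```

```bash
python3 -c "
from h import *
g=[.432,.271]; print(proj('side',[[.432,.271,.072]]))
go(*g,.16,np.pi/4,lane=False)"
```

```text
[[229.30704965 171.0096509 ]]
world [0.432 0.271 0.16 ] shift [-0.1375 -0.3258 -0.0282] turn [ 0.0023  0.0012 -0.7961]
```

```bash
python3 -c "
from h import *
from scipy.optimize import least_squares
uv={}
for n,(x0,y0,x1,y1) in(('top',(176,234,198,256)),('side',(220,164,242,184))):
    hsv=cv2.cvtColor(cv2.imread(f'pics/{n}0.png'),cv2.COLOR_BGR2HSV); m=cv2.inRange(hsv,(60,80,40),(90,255,255))[y0:y1,x0:x1]; v,u=np.nonzero(m); uv[n]=np.array([u.mean()+x0,v.mean()+y0]); print(n,uv[n],len(u),v.min()+y0,v.max()+y0,u.min()+x0,u.max()+x0)
r=least_squares(lambda X:np.r_[proj('top',X)[0]-uv['top'],proj('side',X)[0]-uv['side']],[.43,.27,.07]); print(r.x,r.fun)
go(.432,.273,.2,-.0117,lane=False)
box()
for k in(.12,): pass
"
```

```text
top [184.93877551 245.58163265] 98 240 251 180 190
side [229.2        171.28888889] 45 168 174 226 233
[0.4321825  0.27520426 0.06843027] [ 0.00767664 -0.03662841 -0.04455091  0.00111209]
world [0.432 0.273 0.2  ] shift [-0.1375 -0.3277 -0.0682] turn [0.0025 0.0002 0.001 ]
box p 0.69 centre [0.0007 0.1215] yaw -0.003 size [0.0637 0.1049]
```

Box reads x≈0.7 mm, y≈121 mm, yaw≈0: home. The button is at about (0.432, 0.2745, 0.07). Lift, then cross with the fingers shut.

>>> send_rows --plan '[0,0,-0.035,0,0,0,1,0,0,-0.07,0,0,0,1,-0.015,-0.035,-0.07,0,0,0,1,-0.03,-0.075,-0.07,0,0,0,1,-0.05,-0.12,-0.07,0,0,0,1,-0.07,-0.165,-0.07,0,0,0,1,-0.09,-0.21,-0.07,0,0,0,1,-0.11,-0.255,-0.07,0,0,0,1,-0.125,-0.3,-0.07,0,0,0,1,-0.1375,-0.329,-0.068,0,0,0,1]'

```text
time_s: 16.0
eef_pos: [0.4353, 0.2754, 0.2033]
tcp_rot: [3.135, -0.014, 0.022]
ft_force: [0.9, 0.1, -0.3]
gripper_width: 0.004
```

```bash
python3 -c "
from h import *
box()
go(.432,.2745,.09,-.0117,lane=False); print(ctrl.observe()['gripper_width'])
"
```

```text
box p 0.59 centre [0.0013 0.1216] yaw 0.026 size [0.0626 0.1065]
world [0.432  0.2745 0.09  ] shift [-0.0039  0.0005  0.1126] turn [ 0.0061 -0.0126  0.006 ]
0.007081547380519563
```

Down to z≈0.085 with a little trim, then I look from the side.

>>> send_rows --plan '[-0.002,0,0.015,0.003,-0.006,0.003,1,-0.004,0,0.03,0.006,-0.012,0.006,1,-0.004,0,0.045,0.006,-0.012,0.006,1,-0.004,0,0.06,0.006,-0.012,0.006,1,-0.004,0,0.075,0.006,-0.012,0.006,1,-0.004,0,0.09,0.006,-0.012,0.006,1,-0.004,0,0.102,0.006,-0.012,0.006,1,-0.004,0,0.112,0.006,-0.012,0.006,1,-0.004,0,0.118,0.006,-0.012,0.006,1,-0.004,0,0.118,0.006,-0.012,0.006,1]'

```text
time_s: 17.1
eef_pos: [0.4315, 0.2745, 0.0836]
tcp_rot: [3.141, -0.019, -0.002]
ft_force: [-0.0, -0.3, 0.7]
gripper_width: 0.002
```

```bash
python3 -c "
from h import *
go(.432,.2745,.064,-.0117,lane=False); print(ctrl.observe()['ft_force'])
im=ctrl.camera('side'); a=cv2.resize(im[110:230,170:350,::-1],(750,500),interpolation=cv2.INTER_CUBIC); cv2.imwrite('pics/s9.png',a)
"
```

```text
world [0.432  0.2745 0.064 ] shift [ 0.0005 -0.      0.0196] turn [ 0.0007  0.001  -0.0005]
[-0.04476669 -0.31185002  0.73338208]
```

View pics/s9.png

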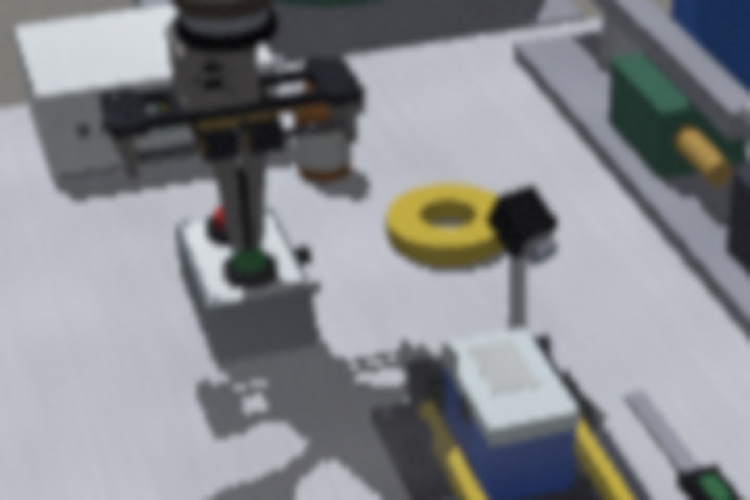

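Fingertips stand just over the green button (250,265), clear of the red (218,222); the box is at the plate. I press step by step, watching the force.

>>> send_rows --plan '[0,0,0.003,0,0,0,1,0,0,0.006,0,0,0,1,0,0,0.008,0,0,0,1,0,0,0.01,0,0,0,1,0,0,0.012,0,0,0,1,0,0,0.013,0,0,0,1,0,0,0.014,0,0,0,1,0,0,0.015,0,0,0,1,0,0,0.015,0,0,0,1,0,0,0.015,0,0,0,1]'

```text
time_s: 18.15
eef_pos: [0.4323, 0.275, 0.0712]
tcp_rot: [3.141, -0.018, 0.001]
ft_force: [-5.3, -1.5, 15.6]
gripper_width: 0.002
```

15.6 N at z=0.0712. To make sure this is the bottom of the stroke and not the bezel, I raise slowly and read the spring force.

>>> send_rows --plan '[0,0,0.001,0,0,0,1,0,0,0.001,0,0,0,1,0,0,0.001,0,0,0,1,0,0,0,0,0,0,1,0,0,-0.001,0,0,0,1,0,0,-0.002,0,0,0,1,0,0,-0.003,0,0,0,1,0,0,-0.003,0,0,0,1,0,0,-0.003,0,0,0,1,0,0,-0.003,0,0,0,1]'

```text
time_s: 19.15
eef_pos: [0.4323, 0.275, 0.0741]
tcp_rot: [3.141, -0.018, 0.001]
ft_force: [-1.3, -1.3, 3.2]
gripper_width: 0.004
```

>>> send_rows --plan '[0,0,0,0,0,0,1,0,0,-0.001,0,0,0,1,0,0,-0.002,0,0,0,1,0,0,-0.002,0,0,0,1,0,0,-0.002,0,0,0,1,0,0,-0.002,0,0,0,1,0,0,-0.002,0,0,0,1,0,0,-0.002,0,0,0,1,0,0,-0.002,0,0,0,1,0,0,-0.002,0,0,0,1]'

```text
time_s: 20.15
eef_pos: [0.4323, 0.275, 0.0761]
tcp_rot: [3.141, -0.018, 0.001]
ft_force: [-1.1, -0.0, 2.0]
gripper_width: 0.006
```

>>> send_rows --plan '[0,0,0,0,0,0,1,0,0,-0.001,0,0,0,1,0,0,-0.002,0,0,0,1,0,0,-0.002,0,0,0,1,0,0,-0.002,0,0,0,1,0,0,-0.002,0,0,0,1,0,0,-0.002,0,0,0,1,0,0,-0.002,0,0,0,1,0,0,-0.002,0,0,0,1,0,0,-0.002,0,0,0,1]'

```text
time_s: 21.15
eef_pos: [0.4323, 0.275, 0.0781]
tcp_rot: [3.141, -0.018, 0.001]
ft_force: [-0.1, -0.0, 0.1]
gripper_width: 0.004
```

The spring force falls over about 6 mm (3.2, 2.0, 0.1 N; contact lost near 0.0775), so the press at 0.0712 was full stroke. Lifting away for a final check.

>>> send_rows --plan '[0,0,-0.01,0,0,0,1,0,0,-0.025,0,0,0,1,0,0,-0.04,0,0,0,1,0,0,-0.06,0,0,0,1,0,0,-0.08,0,0,0,1,0,0,-0.1,0,0,0,1,0,0,-0.12,0,0,0,1,0,0,-0.12,0,0,0,1,0,0,-0.12,0,0,0,1,0,0,-0.12,0,0,0,1]'

```text
time_s: 22.15
eef_pos: [0.4315, 0.2748, 0.1969]
tcp_rot: [3.14, -0.018, -0.002]
ft_force: [-0.2, 0.6, -0.6]
gripper_width: 0.005
```

```bash
python3 -c "
from h import *
im=box(); lidedges(im[:,:,::-1].copy(),[.07,.09,.11,.13,.15])
a=cv2.resize(im[150:260,140:340,::-1],(780,429),interpolation=cv2.INTER_CUBIC); cv2.imwrite('pics/t10.png',a)
"
```

```text
box p 0.59 centre [0.0007 0.1215] yaw -0.003 size [0.0637 0.1049]
0.07 edges -0.033 0.0325
0.09 edges -0.016 0.0335
0.11 edges -0.029 0.041
0.13 edges -0.023 0.041
0.15 edges -0.0305 0.041
```

View pics/t10.png

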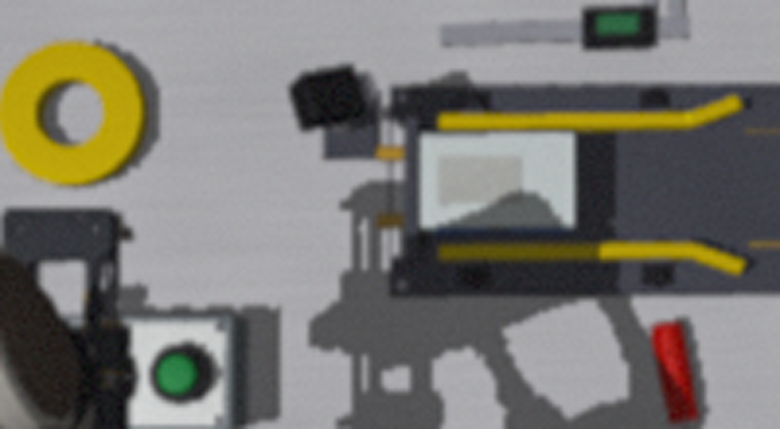

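The box lid (418–577, 130–230) is square against the plate, with clear gaps to both rails. The green button (177,375) is free and nothing else has moved. Handing in.

```bash
python3 -c "
from workcell import ctrl
print(ctrl.finish_job())"
```

```text
the job is handed in; nothing more can be done
None
```

The blue box is home against the end plate, and the green button was pressed fully down and let go. I handed the job in at about 22 s of the 72 s allowed; the hand-in reports no verdict.

**Box:** I squared and centred it with a flat push from the far side. I then pushed it down the lane with two fingers until the force rose from about 4 N to 12 N at the plate, and seated it 1.5 mm further. The last picture puts its centre at x ≈ 0.7 mm and y ≈ 121 mm, with yaw about 0, and shows clear gaps to both rails.

**Button:** I pressed with shut fingers to 15.6 N. On release the spring force fell from 3.2 N to 2.0 N to 0.1 N over about 6 mm, so the press reached the bottom of its travel.

**Checks that failed or disagreed:**
- Some lid-edge readings and one silhouette fit were spoiled by shadow or by the arm, and I set them aside.
- The box finder missed the box once while the arm hid it.
- One reading gave the home box a yaw of 0.026 rad, where the readings before and after gave -0.003.
- In the last picture the gripper hides the red button. It was not touched in the view taken just before the press.

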